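# Gauge the lid height of a tablet cassette

### The arm

A 6-joint arm with a two-finger parallel gripper is mounted at the origin on the work surface. World frame = base frame: x ahead of the robot, y to its left, z up, the work surface at z = 0. Lengths are in mm, angles in rad, forces in N, time in s.
With the tool pointing down it reaches from about 400 to 925 mm from the base axis. Payload 12.5 kg.
Tool frame: the origin (TCP) lies midway between the tips of the shut fingers; the grasp point (between the pads) lies 19 mm behind it (env.grasp_offset is the distance from the TCP to the grasp point, in mm); z points along the fingers, y is the direction in which the jaws open and shut (so a half turn about z gives the same grasp; the last joint's range is limited). The gripper opens to 95 mm and grips with 3 to 60 N. Pads are 20 mm wide; open, the fingers measure 119 mm over their backs; the gripper's body (75 mm by 180 mm) begins 59 mm behind the grasp point.
Start: joints at [-1.355, 0.491, 1.559, -0, 1.092, -0.106], TCP at [197.695, -592.928, 214.661] pointing down, gripper open.
Joint ranges: [-3.1, 3.1], [-0.84, 2.19], [0.05, 2.79], [-1.13, 4.28], [0.06, 2.93], [-2.69, 2.69]. Speed limits (rad/s): [2.22, 2.22, 2.79, 3.14, 3.14, 3.14].

### API

Orientations are given as [roll, pitch, yaw] about the fixed x, y, z axes, in that order (R = Rz(yaw) Ry(pitch) Rx(roll)).
In Python, from cell import env gives the robot as it stands.
- The arm moves only by the tool carry_out, never from a script. Its argument "series" is a list of rows, each a list of 6 numbers: the shift along the world's x, y, z in m, then the turn, a rotation vector about the world's x, y, z in degrees. In form: [[dx, dy, dz, wx, wy, wz], ...]. A call has 1 to 12 rows; each row shifts and turns the commanded pose from where the row before left it; what a row does not reach is not made up. A row lasts 1/10 s, in which the tool goes at most 50 mm and 8.59 degrees, less where a joint would pass 70% of its speed; a pose out of reach is approached as far as the arm can. A call is refused whole if a number of a shift passes 0.05 or a number of a turn 8.59, either way. A call with a gripper value outside its range is refused whole. "fingers" is the opening, from 0 (shut) to 1 (fully open), set as the call begins (left out, the last holds). The fingers move at their own pace and stop on an object; the grip force is fixed at half the most. Time passes only in rows, so rows that do not move let the fingers close. It gives the time, the measured TCP pose, the force and the opening at its end, in the units of the state.
- env.state(): the state, without advancing time (a new reading comes with each control period).
- env.read_camera(name): name is "scene" or "top" or "wrist"; returns a dict with "color" (400x640x3 uint8, red, green, blue), "fovy" (degrees; the focal length in pixels is half the picture's height over the tangent of half this angle, whatever the lens; pixels are square), "cx", "cy" (the principal point, pixels), "T" (4x4, takes a point from camera to world coordinates); the wrist camera has in their place "mount" (4x4, takes a point from camera to tool coordinates, whose origin is the TCP and whose axes are the flange's). Camera axes: x right, y down, z forward; pixel columns grow to the right and rows downward; lengths in mm; the calibration is good to about 2 mm. A picture is of the moment at which its call begins: read the wrist's pose just before it. There is no depth.
- env.job_done(): hands the job in, once; it reports no verdict.
Trained networks look in a picture, given as the dict that the camera call returned (one of the last four; its "shot" number tells which), for a name from the list of things; names that differ only in an ending like _2 or _b are one class to them, and where a whole thing is asked for, a point or a joint stands for the part that bears it (a point fixed in the world has none). Each returns a list of dicts, best first, with "score" (0 to 1); they miss things now and then, are a little off and sometimes report something else, mostly with a low value. They report only what shows in the picture. A call takes as long as a camera call.
- env.search_frame(label, picture): "point" ([x, y, z] in mm, in world coordinates, good to about 4 mm: the middle of the surface that is visible of it).
The state is a dict: "t": time; "joints": joint angles; "qvel": joint speeds; "tau": joint torques, N m; "eef_pos": TCP position; "tcp_rot": TCP orientation; "ft_force": force on the tool from outside, world axes, zero at the start; "moment": the same for the moment, N m; "opening": opening from 0.0 (shut) to 1.0 (fully open).
Only numpy, scipy, OpenCV 4.12 (cv2) and the standard library are available. Lean on these libraries where they do the work, as an engineer would, in place of code of your own. Each camera call takes 0.05 s, during which the arm holds its last target. There are 200 camera calls.

### The job

Slide the green-lidded tablet cassette along the gauge plate, without picking it up, until it sits squarely home against both blue fences under the raised foot. Then gently lower the gauge (it has a black knob on top) until its sprung foot rests on the lid with its stem pushed about half way up into the barrel (the red half of the stem gone, the white half still showing), and leave it standing there. Leave everything else where it is.

Things in the scene. Friction and masses are not known exactly. Their poses are not given: they have to be found in the camera images.
- gauge: height gauge fixed to the bench. Origin on the bench straight below the foot's axis, z up. Aluminium plate from x -130 to +60 and y -280 to +150 mm, its top at z 12 mm. A steel column 28 mm across, 255 mm tall, stands at x 0, y +115 mm; on it slides the carriage, whose 26 mm wide arm reaches out over the foot's axis.
- fence_corner (a point): inner corner of the two blue fences, on the plate's top (gauge x +40, y +70, z 12 mm), axes as the gauge's. The back fence's face lies at gauge x +40 mm from y -260 to +70, the side fence's face at gauge y +70 mm from x -50 to +50; both 28 mm tall. A cassette home against both has its centre at gauge x 0, y 0 and its axes along the gauge's.
- cassette: tablet cassette to gauge: grey open shell 80 (x) x 140 (y) x 50 mm, white plate on its -x face, about 0.5 kg, loose on the gauge plate. Origin at the centre of its underside, z up. Its green lid (74 x 134 x 6 mm) sits stiffly in the shell at an unknown height: the lid's top is 58 to 82 mm above the cassette's underside, different every time.
- foot: the gauge's sprung foot: steel disc 28 mm across, 6 mm thick, origin at the centre of its underside. It hangs on a 14 mm stem (lower 8 mm white, the rest red) below the carriage's barrel (24 mm across). A light spring (about 1 N, plus 0.3 N per mm) holds it out; it can be pushed 16 mm up into the barrel, to a hard stop.
- knob (a point): centre of the top face of the black knob on the carriage, straight above the foot. The knob is 36 mm across and 25 mm tall and can be pressed from above or pinched. With the foot fully out the foot's underside is 95 mm below this point; with the stem half way in, 87 mm.
- carriage (a joint): how far the carriage has been lowered from its top stop (m), 0 to 0.085; at 0 the knob's top is 230 mm and the free foot's underside 135 mm above the bench. It stays where it is left (stiff slide, about 5 N to push down).
- cassette_amber: a second tablet cassette of the same build with an orange lid, 80 x 140 mm, a bystander; origin at the centre of its underside
- syrup_bottle: amber glass bottle, blue cap, 68 mm across, 170 mm tall, a bystander; origin at the centre of its underside
- pink_bottle: red-pink bottle, white cap, 60 mm across, 150 mm tall, a bystander; origin at the centre of its underside
- tablet_jar: white jar, green cap, 70 mm across, 90 mm tall, a bystander; origin at the centre of its underside
- carton: white carton 60 x 90 x 120 mm, a bystander; origin at the centre of its underside
- spatula: 180 mm spatula lying flat, a bystander
- beaker: clear beaker 70 mm across, 90 mm tall, a bystander; origin at the centre of its underside

How it is judged (in metres and radians):
On the way:
1. the cassette is home against both fences while the foot is still clear above it (x of cassette in the frame of gauge between -0.004 and 0.004 m and y of cassette in the frame of gauge between -0.004 and 0.004 m and angle between the y axis of cassette and the y axis of gauge, either way round below 0.05 rad and angle between cassette's own z axis and vertical below 0.05 rad and value of joint carriage below 0.03 m), for 0.2 s.
At the end, for the whole second after the job is handed in: The cassette stands home in the corner of the fences (within 4 mm and 0.05 rad), the foot rests on its lid with the stem pushed 4 to 13 mm of its 16 mm into the barrel, and everything is at rest and released (x of cassette in the frame of gauge between -0.004 and 0.004 m and y of cassette in the frame of gauge between -0.004 and 0.004 m and angle between the y axis of cassette and the y axis of gauge, either way round below 0.05 rad and angle between cassette's own z axis and vertical below 0.05 rad and z of foot in the frame of knob between -0.091 and -0.082 m and contact force between foot and cassette above 0.5 N and linear speed of cassette below 0.01 m/s and velocity of joint carriage below 0.003 m/s); the robot touches nothing.
It fails at once if the foot is rammed onto the cassette (over 15 N) (contact force between foot and cassette above 15 N).
It fails at once if the cassette is picked up (over 10 mm off the plate) or tipped over 0.2 rad (z of cassette in the frame of gauge above 0.022 m or angle between cassette's own z axis and vertical above 0.2 rad).
It fails at once if a bystander is moved by more than 20 mm (distance of any of cassette_amber, syrup_bottle, pink_bottle, tablet_jar, carton, spatula, beaker from where it was at the start of the episode above 0.02 m).
It also fails if it takes over 64 s, if anything falls off the work surface, if the arm or the gripper's body presses on something with over 40 N, if the wrist force passes 120 N, or if a joint passes its speed limit or range.

## Working session

There is one attempt and no reset: what is moved stays moved. The work goes in short steps, Python scripts to look and compute and a tool call to move; the robot and the scene stay as the last step left them, time stands still between calls to the robot, and variables do not carry over. Pictures are saved under pics/ and viewed, about 8 in all and at most 12, crops included, and the job is handed in when it is done.

Besides the shell and the picture viewer there is one more tool, called after ">>>" as a command line: name --pt "numbers of a row" for each row, then --argument value for the rest. carry_out: Moves the arm, as the interface text tells. Its arguments: {"type":"object","properties":{"series":{"type":"array","items":{"type":"array","items":{"type":"number"}}},"fingers":{"type":"number"}},"required":["series"]}

```bash
mkdir -p pics; ls; python3 - <<'E'
from cell import env
import cv2
print(env.state())
for n in ("scene","top"):
    p=env.read_camera(n); cv2.imwrite(f"pics/{n}0.png",p["color"][:,:,::-1])
    print(n,p["fovy"],p["cx"],p["cy"],p["T"].tolist() if hasattr(p["T"],"tolist") else p["T"])
    for l in ["gauge","cassette","foot","knob","cassette_amber","syrup_bottle","pink_bottle","tablet_jar","carton","beaker","spatula","fence_corner"]:
        try: print(l,[( [round(float(v)) for v in d["point"]],round(d["score"],2)) for d in env.search_frame(l,p)[:2]])
        except Exception as e: print(l,e)
E
```

```text
pics
{'t': 0.0, 'joints': array([-1.35462775e+00,  4.91559314e-01,  1.55947844e+00, -2.68944532e-05,
        1.09166931e+00, -1.05617587e-01]), 'qvel': array([ 0.00029485, -0.00027696, -0.00109299,  0.00087537,  0.00023568,
        0.00058918]), 'tau': array([ 1.34785412e-03, -6.12634063e+01, -2.58186185e+01,  6.93127234e-02,
        4.81558393e-02, -1.33201074e-04]), 'eef_pos': array([ 197.61430232, -592.67199028,  214.05191064]), 'tcp_rot': array([-3.14048194e+00, -9.37634510e-05,  3.21798527e-01]), 'ft_force': array([ 0.50440105,  0.3112717 , -0.04704194]), 'moment': array([-0.02701727,  0.05497866, -0.05061581]), 'opening': 0.9966895806732937}
scene 51.315139408912614 313.1577512700479 203.39374155919455 [[-0.3611690395428288, 0.6946858093979772, -0.6220679634065622, 1452.9299105438408], [0.9324014370953503, 0.278748683212638, -0.23005810507292782, 369.0568056137855], [0.013582524737194868, -0.6631069278994888, -0.7484014412021571, 1248.8646647060787], [0.0, 0.0, 0.0, 1.0]]
gauge []
cassette [([630, 4, 88], 0.89)]
foot []
knob [([618, 182, 196], 0.68)]
cassette_amber [([486, 450,
[... 367 characters left out ...]
86, -0.9953071278229986, 0.09542915869355179, 390.89622550250243], [-0.9998388441387062, 0.016728702668050044, 0.006514311814750243, 9.998807142783063], [-0.008080147003729086, -0.09530934797687482, -0.9954149081727784, 1646.6387640754574], [0.0, 0.0, 0.0, 1.0]]
gauge [([585, 86, 11], 0.84)]
cassette [([598, 2, 81], 0.56)]
foot [([601, 190, 200], 0.39)]
knob [([600, 187, 201], 0.87), ([761, -36, 38], 0.32)]
cassette_amber [([467, 441, 69], 0.76)]
syrup_bottle [([641, 436, 111], 0.89)]
pink_bottle [([493, -449, 105], 0.92)]
tablet_jar [([510, 184, 101], 0.59)]
carton [([615, -409, 120], 0.97)]
beaker [([761, -34, 39], 0.78)]
spatula [([354, -380, 0], 0.66)]
fence_corner [([589, 84, 9], 0.93)]
```

View pics/scene0.png

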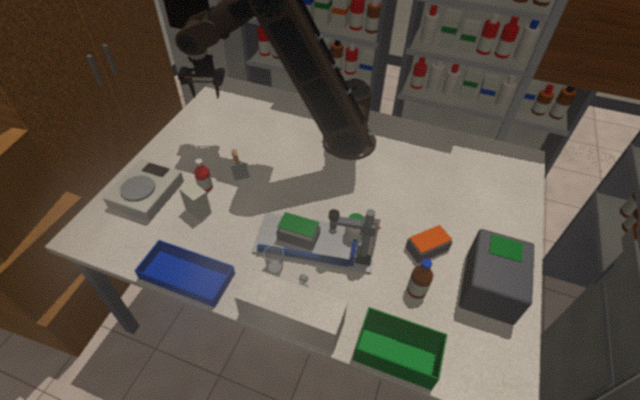

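View pics/top0.png

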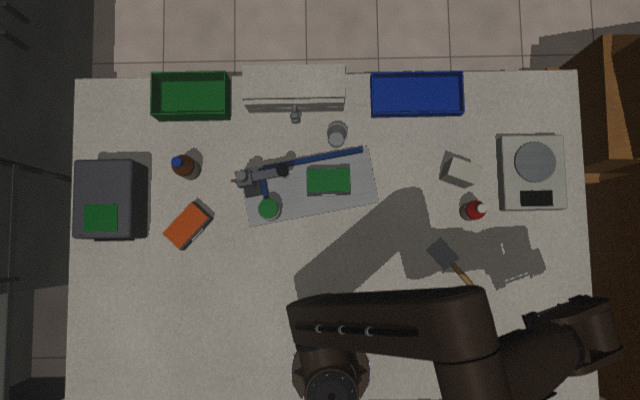

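```bash
cat > h.py <<'E'
from cell import env
import cv2, numpy as np
def rays(p,uv):
    f=200/np.tan(np.radians(p["fovy"]/2)); uv=np.atleast_2d(np.array(uv,float))
    return np.c_[(uv[:,0]-p["cx"])/f,(uv[:,1]-p["cy"])/f,np.ones(len(uv))]
def topl(p,uv,z):
    T=np.array(p["T"]); d=rays(p,uv)@T[:3,:3].T; o=T[:3,3]
    return o+d*((np.asarray(z)-o[2])/d[:,2])[:,None]
def proj(p,X):
    T=np.array(p["T"]); f=200/np.tan(np.radians(p["fovy"]/2))
    c=(np.atleast_2d(X)-T[:3,3])@T[:3,:3]
    return np.c_[p["cx"]+f*c[:,0]/c[:,2],p["cy"]+f*c[:,1]/c[:,2]]
def wristT(p,s):
    from scipy.spatial.transform import Rotation as R
    W=np.eye(4);W[:3,:3]=R.from_euler("xyz",s["tcp_rot"]).as_matrix();W[:3,3]=s["eef_pos"]
    p["T"]=W@np.array(p["mount"]); return p
E
python3 - <<'E'
from h import *
p=env.read_camera("top"); c=p["color"][:,:,::-1]
cv2.imwrite("pics/topc.png",cv2.resize(c[120:240,220:400],None,fx=4.4,fy=4.4,interpolation=cv2.INTER_CUBIC))
E
```

```text
(no output)
```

View pics/topc.png

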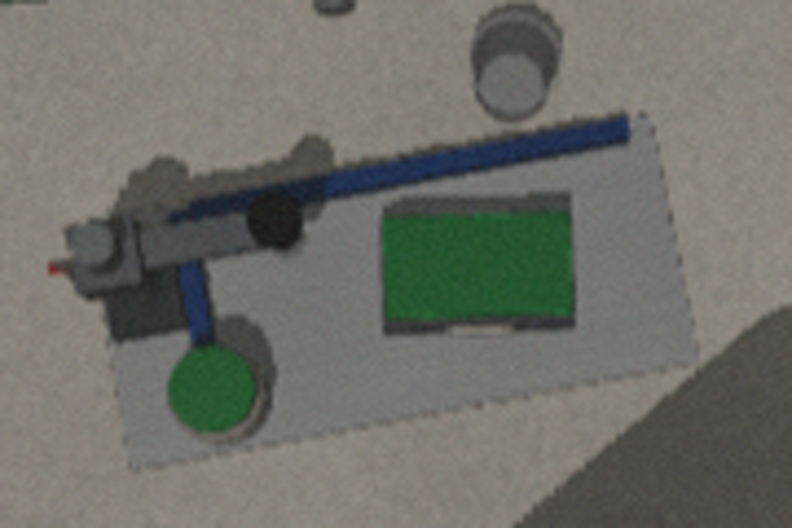

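```bash
python3 - <<'E'
from h import *
p=env.read_camera("top")
f=lambda uv,z: topl(p,np.array(uv)/4.4+[220,120],z)
P=f([[130,467],[697,366],[645,113]],12); print(P.round(1)); 
# local: (-130,150),(-130,-280),(60,-280)
L=np.array([[-130,150],[-130,-280],[60,-280.]])
K=f([[274,220]],230); print("knob",K)
A=np.r_[L,[[0,0]]]; B=np.r_[P[:,:2],K[:,:2]]
a=A-A.mean(0);b=B-B.mean(0);U,S,V=np.linalg.svd(a.T@b);R=(U@V).T;t=B.mean(0)-R@A.mean(0)
th=np.arctan2(R[1,0],R[0,0]);print("gauge",t,th,np.degrees(th),(A@R.T+t-B).round(1))
fe=f([[630,118],[336,178]],40);print("fence top edge",fe.round(1),np.degrees(np.arctan2(*(fe[1]-fe[0])[[1,0]])), ((fe[:,:2]-t)@R).round(1))
for z in (70,80,90):
    c=f([[384,212],[573,210],[575,318],[384,322]],z); d=c[0]-c[1]; e=c[3]-c[2]
    print(z,"lid",c.mean(0).round(1),np.linalg.norm(d),np.linalg.norm(c[0]-c[3]),np.degrees(np.arctan2(d[1],d[0])),np.degrees(np.arctan2(e[1],e[0])),((c.mean(0)[:2]-t)@R).round(1))
j=f([[213,388]],90);print("jar",j,((j[:,:2]-t)@R).round(1))
b=f([[515,65]],45);print("beaker",b,((b[:,:2]-t)@R).round(1))
for l in("cassette","knob","tablet_jar"): print(l,[(d["point"].round(0) if hasattr(d["point"],"round") else d["point"],d["score"]) for d in env.search_frame(l,p)])
E
```

```text
[[ 462.9  256.1   12. ]
 [ 530.8 -165.1   12. ]
 [ 721.9 -131.2   12. ]]
knob [[611.69320936 129.53374635 230.        ]]
gauge [613.82953907 131.81629373] 0.16947183369555657 9.710020817098364 [[-2.5  1.6]
 [ 2.1 -1. ]
 [-1.7 -2.8]
 [ 2.1  2.3]]
fence top edge [[ 712.7 -117.6   40. ]
 [ 671.7   99.6   40. ]] 100.67978861893538 [[  55.4 -262.6]
 [  51.7  -41.5]]
70 lid [601.1  -4.2  70. ] 136.23852490283596 79.77070734022914 89.62075113975055 90.23798672011331 [ -35.5 -131.9]
80 lid [599.8  -4.1  80. ] 135.3744174864315 79.26475309656942 89.6207511397506 90.23798672011333 [ -36.8 -131.6]
90 lid [598.5  -4.   90. ] 134.51031007002706 78.75879885290982 89.62075113975057 90.23798672011334 [ -38.1 -131.3]
jar [[514.28388701 185.52522703  90.        ]] [[-89.1  69.7]]
beaker [[752.8333641  -33.52816496  45.        ]] [[ 109.1 -186.4]]
cassette [([597.3, -0.1, 86.6], 0.81)]
knob [([602.8, 185.3, 201.4], 0.61)]
tablet_jar [([508.1, 181.6, 102.5], 0.84), ([588.2, 82.8, 13.2], 0.28)]
```

>>> carry_out --pt "0 0 0.04 0 0 0" --pt "0.02 0.04 0.04 0 0 5" --pt "0.024 0.038 0 0 0 5.1" --pt "0.026 0.038 0 0 0 5.1" --pt "0.026 0.038 0 0 0 5.1" --pt "0.026 0.038 0 0 0 5.1" --pt "0.026 0.038 0 0 0 5.1" --pt "0.026 0.038 0 0 0 5.1" --pt "0.026 0.038 0 0 0 5.1" --pt "0.026 0.038 0 0 0 5.1" --pt "0.026 0.038 0 0 0 5.1" --pt "0.026 0.038 0 0 0 5.1" --fingers 1

```text
t: 2.75
eef_pos: [473.1, -177.9, 288.3]
tcp_rot: [3.141, 0.0, 1.303]
ft_force: [1.3, -0.5, -0.7]
opening: 1.001
```

>>> carry_out --pt "0.026 0.038 0 0 0 5.1" --pt "0.026 0.038 0 0 0 5.1" --pt "0.02 0.038 0 0 0 5.1" --pt "0 0 0 0 0 0" --pt "0 0 0 0 0 0"

```text
t: 3.25
eef_pos: [544.4, -64.9, 287.8]
tcp_rot: [-3.141, 0.0, 1.568]
ft_force: [0.1, -0.4, 0.2]
opening: 0.999
```

```bash
python3 - <<'E'
from h import *
s=env.state();print(s["eef_pos"],np.degrees(s["tcp_rot"]),s["joints"],s["ft_force"])
p=env.read_camera("wrist"); print(p["fovy"],np.array(p["mount"]).round(2).tolist())
p=wristT(p,s)
for l in("cassette","knob","foot","fence_corner","tablet_jar"): print(l,[(d["point"],d["score"]) for d in env.search_frame(l,p)[:1]])
cv2.imwrite("pics/w1.png",p["color"][:,:,::-1])
E
```

```text
[544.38130555 -64.93526649 287.79078473] [-1.79978418e+02  9.52201663e-03  8.98151848e+01] [-2.39091147e-01  3.12241836e-01  1.64676525e+00 -2.69646283e-04
  1.18291300e+00 -2.35763452e-01] [ 0.14171171 -0.40628721  0.20692587]
62.50326119890908 [[-0.0, -0.97, -0.25, 69.85], [1.0, -0.0, -0.0, 0.07], [-0.0, -0.25, 0.97, -169.07], [0.0, 0.0, 0.0, 1.0]]
cassette [([599.2, 1.0, 86.6], 0.78)]
knob []
foot []
fence_corner [([598.6, 23.5, 17.5], 0.9)]
tablet_jar []
```

View pics/w1.png

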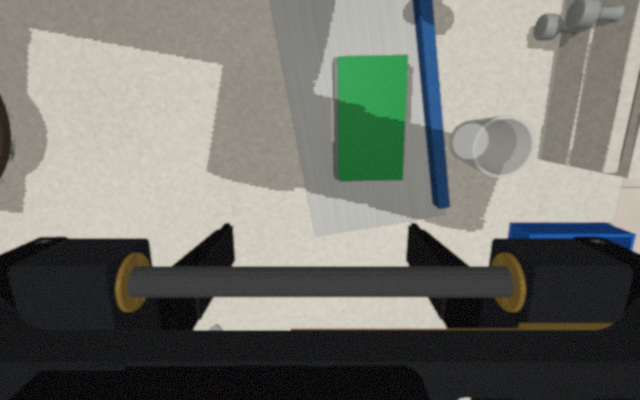

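```bash
python3 - <<'E'
from h import *
s=env.state();p=wristT(env.read_camera("wrist"),s); q=env.read_camera("top")
c=[[337,56],[407,55],[403,180],[338,180]]
t=np.array([613.8,131.8])
for z in (70,80,90):
    C=topl(p,c,z); e=(C[0]-C[3]+C[1]-C[2])/2; d=(C[1]-C[0]+C[2]-C[3])/2
    D=topl(q,np.array([[384,212],[573,210],[575,318],[384,322]])/4.4+[220,120],z)
    print(z,C.mean(0).round(1),np.linalg.norm(e),np.linalg.norm(d),np.degrees(np.arctan2(e[1],e[0])),D.mean(0).round(1))
f=topl(p,[[418,0],[436,208]],40);g=topl(p,[[431,0],[449,206]],40);print("fence inner/outer",f.round(1),g.round(1),np.degrees(np.arctan2(*(f[0]-f[1])[[1,0]])))
for th in(9.7,10.3):
  a=np.radians(th);R=np.array([[np.cos(a),-np.sin(a)],[np.sin(a),np.cos(a)]]);print(th,((f[:,:2]-t)@R).round(1),((g[:,:2]-t)@R).round(1))
P=topl(p,[[315,236],[448,216]],12);print("plate",P.round(1))
E
```

```text
70 [603.1  -4.7  70. ] 138.5514789296513 77.10970665888829 91.06273245285315 [601.1  -4.2  70. ]
80 [601.6  -4.5  80. ] 134.97322674697753 75.11825930452557 91.06273245285313 [599.8  -4.1  80. ]
90 [600.1  -4.3  90. ] 131.3949745643038 73.12681195016278 91.06273245285317 [598.5  -4.   90. ]
fence inner/outer [[ 656.6  127.4   40. ]
 [ 696.5 -118.2   40. ]] [[ 671.4  127.3   40. ]
 [ 713.4 -115.6   40. ]] 99.21535670517032
9.7 [[  41.5  -11.5]
 [  39.4 -260.4]] [[  56.   -14.1]
 [  56.5 -260.6]]
10.3 [[  41.4  -12. ]
 [  36.6 -260.8]] [[  55.8  -14.7]
 [  53.7 -261.2]]
plate [[ 536.2 -166.9   12. ]
 [ 724.6 -138.3   12. ]]
```

>>> carry_out --pt "0.03 0.003 -0.02 7.5 0 0" --pt "0.027 0.003 -0.04 7.5 0 0" --pt "0 0 -0.045 0 0 0" --pt "0 0 -0.045 0 0 0" --pt "0 0 -0.04 0 0 0" --pt "0 0 -0.03 0 0 0" --pt "0 0 -0.02 0 0 0" --pt "0 0 0 0 0 0" --pt "0 0 0 0 0 0"

```text
t: 4.55
eef_pos: [601.6, -59.9, 48.4]
tcp_rot: [-3.14, -0.262, 1.566]
ft_force: [-0.2, -0.9, 1.1]
opening: 0.999
```

>>> carry_out --pt "0 0 0 0 0 0" --pt "0 0 0 0 0 0" --pt "0 0 0 0 0 0" --pt "0 0 0 0 0 0" --pt "0 0 0 0 0 0" --fingers 0.6

```text
t: 5.05
eef_pos: [601.8, -59.7, 49.2]
tcp_rot: [3.141, -0.261, 1.567]
ft_force: [-2.4, -0.6, 7.7]
opening: 0.84
```

```bash
python3 - <<'E'
from h import *
s=env.state();print(s["t"],s["eef_pos"],np.degrees(s["tcp_rot"]),s["ft_force"],s["opening"])
p=env.read_camera("wrist"); q=env.read_camera("top")
a=p["color"][:,:,::-1]; b=cv2.resize(q["color"][120:240,220:400,::-1],(600,400))
cv2.imwrite("pics/w2.png",cv2.resize(np.hstack([a,b]),(800,258)))
E
```

```text
5.05 [601.75666428 -59.72589595  49.15596993] [179.97248567 -14.97804452  89.76316487] [-2.35934859 -0.56018888  7.66091683] 0.8395746425317699
```

View pics/w2.png

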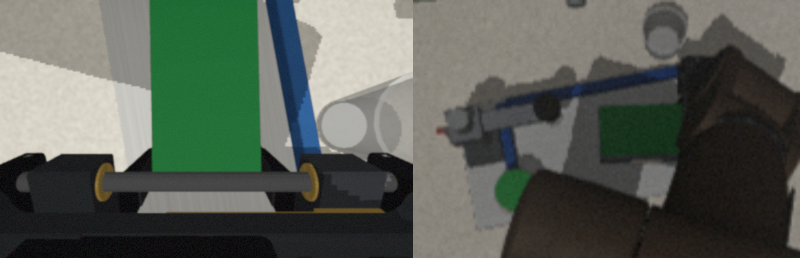

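>>> carry_out --pt "0.006 0.002 0 0 0 1.6" --pt "0.006 0.002 0 0 0 1.6" --pt "0.006 0.002 0 0 0 1.6" --pt "0.006 0.002 0 0 0 1.6" --pt "0.006 0.002 0 0 0 1.5" --pt "0.007 0.003 0 0 0 1.5" --pt "-0.003 0.0195 0 0 0 0" --pt "-0.0035 0.02 0 0 0 0" --pt "-0.0035 0.02 0 0 0 0" --pt "-0.0035 0.02 0 0 0 0" --pt "0 0 0 0 0 0" --pt "0 0 0 0 0 0"

```text
t: 6.35
eef_pos: [625.1, 33.9, 49.2]
tcp_rot: [3.141, -0.263, 1.731]
ft_force: [-1.1, 5.3, 8.3]
opening: 0.84
```

```bash
python3 - <<'E'
from h import *
s=env.state();print(s["t"],s["eef_pos"],np.degrees(s["tcp_rot"]),s["ft_force"],s["opening"])
p=wristT(env.read_camera("wrist"),s)
print([(l,env.search_frame(l,p)[:1]) for l in("foot","knob")])
cv2.imwrite("pics/w3.png",p["color"][:,:,::-1])
E
```

```text
6.35 [625.09937451  33.93703492  49.18203355] [179.99384575 -15.05144792  99.20001045] [-1.12363266  5.3351001   8.32334879] 0.8398231196853487
[('foot', [{'point': [620.6, 114.1, 134.6], 'score': 0.79}]), ('knob', [{'point': [617.9, 116.6, 132.7], 'score': 0.45}])]
```

View pics/w3.png

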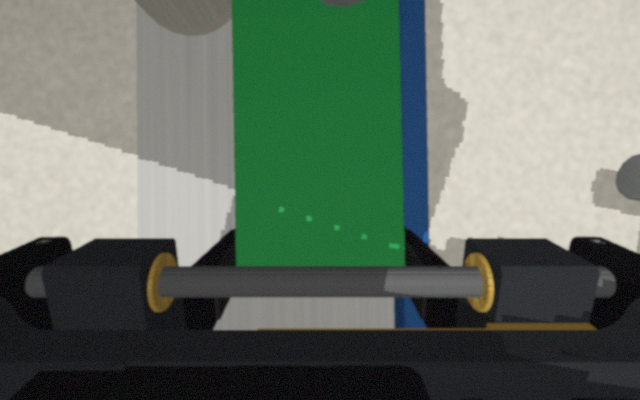

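>>> carry_out --pt "0.002 0.0003 0 0 0 0" --pt "0.002 0.0003 0 0 0 0" --pt "0 0 0 0 0 0"

```text
t: 6.8
eef_pos: [628.6, 33.5, 49.2]
tcp_rot: [-3.14, -0.263, 1.731]
ft_force: [-5.3, 1.7, 11.7]
opening: 0.842
```

>>> carry_out --pt "0.002 0.0003 0 0 0 0" --pt "0 0 0 0 0 0"

```text
t: 7.0
eef_pos: [630.5, 33.7, 49.2]
tcp_rot: [-3.14, -0.263, 1.731]
ft_force: [-5.9, 0.6, 10.6]
opening: 0.839
```

>>> carry_out --pt "0.002 0.0003 0 0 0 0" --pt "0 0 0 0 0 0"

```text
t: 7.2
eef_pos: [632.6, 33.9, 49.2]
tcp_rot: [-3.14, -0.262, 1.731]
ft_force: [-5.6, 0.5, 11.6]
opening: 0.839
```

>>> carry_out --pt "0.002 0.0003 0 0 0 0" --pt "0 0 0 0 0 0"

```text
t: 7.4
eef_pos: [633.0, 34.2, 49.1]
tcp_rot: [-3.137, -0.263, 1.731]
ft_force: [-14.0, -0.9, 15.8]
opening: 0.839
```

>>> carry_out --pt "0.002 0.0003 0 0 0 0" --pt "0 0 0 0 0 0"

```text
t: 7.6
eef_pos: [632.9, 34.6, 48.8]
tcp_rot: [-3.132, -0.265, 1.731]
ft_force: [-21.7, -4.4, 19.5]
opening: 0.837
```

>>> carry_out --pt "-0.003 0 0 0 0 0" --pt "-0.001 0.006 0 0 0 0" --pt "-0.0017 0.01 0 0 0 0" --pt "-0.0017 0.01 0 0 0 0" --pt "-0.001 0.006 0 0 0 0" --pt "-0.0007 0.004 0 0 0 0" --pt "0 0 0 0 0 0"

```text
t: 8.3
eef_pos: [626.6, 69.3, 48.9]
tcp_rot: [-3.138, -0.261, 1.731]
ft_force: [-7.2, -9.3, 13.0]
opening: 0.839
```

>>> carry_out --pt "-0.0003 0.002 0 0 0 0" --pt "-0.0003 0.002 0 0 0 0" --pt "0 0 0 0 0 0"

```text
t: 8.6
eef_pos: [626.1, 72.7, 48.9]
tcp_rot: [-3.138, -0.26, 1.731]
ft_force: [-8.0, -14.6, 13.8]
opening: 0.84
```

>>> carry_out --pt "-0.0003 0.002 0 0 0 0" --pt "-0.0003 0.002 0 0 0 0" --pt "0 0 0 0 0 0"

```text
t: 8.9
eef_pos: [625.6, 75.2, 48.9]
tcp_rot: [-3.138, -0.258, 1.732]
ft_force: [-10.4, -22.9, 14.0]
opening: 0.843
```

>>> carry_out --pt "-0.0003 0.002 0 0 0 0" --pt "0 0 0 0 0 0"

```text
t: 9.1
eef_pos: [625.5, 76.3, 48.9]
tcp_rot: [-3.139, -0.257, 1.732]
ft_force: [-11.1, -29.3, 15.7]
opening: 0.835
```

>>> carry_out --pt "-0.0003 0.002 0 0 0 0" --pt "0 0 0 0 0 0"

```text
t: 9.3
eef_pos: [625.2, 78.0, 49.0]
tcp_rot: [-3.139, -0.257, 1.732]
ft_force: [-11.0, -31.2, 16.6]
opening: 0.84
```

```bash
python3 - <<'E'
from h import *
s=env.state();print(s["t"],s["eef_pos"],np.degrees(s["tcp_rot"]),s["ft_force"],s["opening"])
p=env.read_camera("wrist"); q=env.read_camera("scene")
a=p["color"][:,:,::-1]; b=cv2.resize(q["color"][180:290,230:390,::-1],(582,400),interpolation=cv2.INTER_CUBIC)
cv2.imwrite("pics/w4.png",cv2.resize(np.vstack([a[:,29:611],b]),(436,600)))
E
```

```text
9.3 [625.1722958   77.96070471  48.99899255] [-179.84886671  -14.70592851   99.25575648] [-11.02031931 -31.24608587  16.60288624] 0.8404059835160134
```

View pics/w4.png

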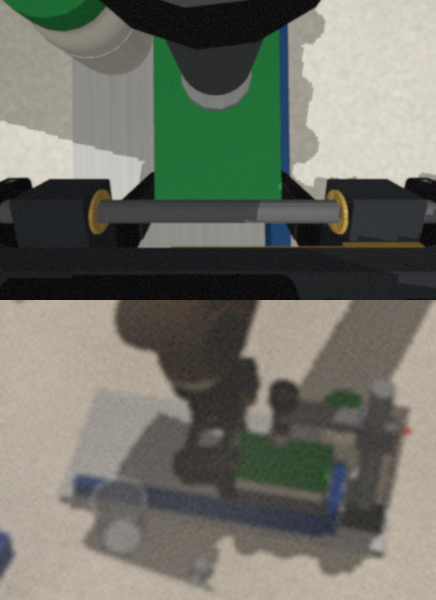

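>>> carry_out --pt "0 0 0 0 0 0" --pt "0 0 0 0 0 0" --pt "0 0 0 0 0 0" --fingers 1

```text
t: 9.7
eef_pos: [626.1, 82.7, 48.0]
tcp_rot: [-3.141, -0.262, 1.73]
ft_force: [-0.4, 0.1, 0.2]
opening: 0.991
```

>>> carry_out --pt "0.001 -0.006 0 0 0 0" --pt "0.0025 -0.015 0 0 0 0" --pt "0.0033 -0.02 0 0 0 0" --pt "0 0 0 0 0 0"

```text
t: 10.1
eef_pos: [633.5, 39.0, 47.9]
tcp_rot: [-3.141, -0.261, 1.728]
ft_force: [-0.1, -0.4, 0.4]
opening: 0.998
```

>>> carry_out --pt "0 0 -0.005 0 0 0" --pt "0 0 -0.004 0 0 0" --pt "0 0 0 0 0 0" --pt "0 0 0 0 0 0" --pt "0 0 0 0 0 0" --pt "0 0 0 0 0 0" --fingers 0

```text
t: 10.7
eef_pos: [632.8, 42.2, 39.1]
tcp_rot: [-3.141, -0.262, 1.731]
ft_force: [-1.4, -0.9, -0.3]
opening: 0.552
```

```bash
python3 - <<'E'
from h import *
s=env.state();print(s["t"],s["eef_pos"],np.degrees(s["tcp_rot"]),s["ft_force"],s["opening"])
p=env.read_camera("wrist")
cv2.imwrite("pics/w5.png",p["color"][:,:,::-1])
E
```

```text
10.7 [632.76329129  42.1967463   39.0501537 ] [-179.95584226  -14.99607881   99.17558538] [-1.40637648 -0.86590188 -0.32253989] 0.5515484008076992
```

View pics/w5.png

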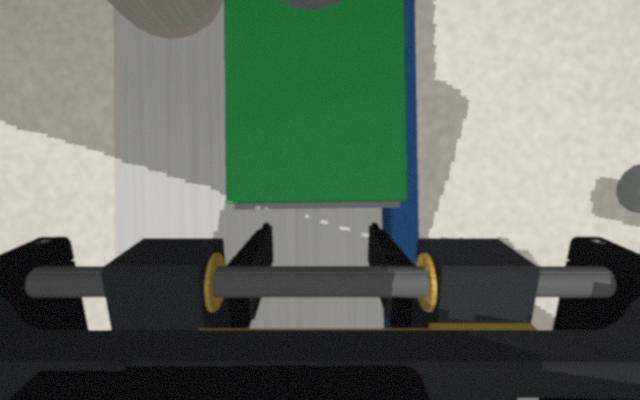

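>>> carry_out --pt "0 0 0 0 0 0" --pt "-0.0008 0.005 0 0 0 0" --pt "-0.0007 0.004 0 0 0 0" --pt "0 0 0 0 0 0" --fingers 0.3

```text
t: 11.15
eef_pos: [630.9, 50.7, 38.7]
tcp_rot: [-3.14, -0.261, 1.731]
ft_force: [-1.5, -6.2, -0.5]
opening: 0.304
```

>>> carry_out --pt "-0.0003 0.002 0 0 0 0" --pt "0 0 0 0 0 0"

```text
t: 11.35
eef_pos: [630.9, 51.1, 38.7]
tcp_rot: [-3.14, -0.259, 1.731]
ft_force: [-1.0, -13.7, -0.1]
opening: 0.299
```

>>> carry_out --pt "-0.0003 0.002 0 0 0 0" --pt "0 0 0 0 0 0"

```text
t: 11.55
eef_pos: [630.9, 51.5, 38.7]
tcp_rot: [-3.141, -0.257, 1.731]
ft_force: [-3.7, -23.2, 0.7]
opening: 0.3
```

>>> carry_out --pt "-0.0003 0.002 0 0 0 0" --pt "0 0 0 0 0 0"

```text
t: 11.75
eef_pos: [630.9, 51.7, 38.8]
tcp_rot: [3.141, -0.254, 1.732]
ft_force: [-2.5, -34.6, 2.2]
opening: 0.302
```

>>> carry_out --pt "0.0015 -0.01 0 0 0 0" --pt "0.002 -0.014 0 0 0 0" --pt "-0.023 -0.0039 0 0 0 0" --pt "-0.023 -0.0039 0 0 0 0" --pt "-0.023 -0.0039 0 0 0 0" --pt "-0.003 0.018 0 0 0 0" --pt "-0.003 0.018 0 0 0 0" --pt "-0.003 0.018 0 0 0 0" --pt "0 0 0 0 0 0" --pt "0 0 0 0 0 0" --fingers 0

```text
t: 12.75
eef_pos: [556.2, 75.5, 39.0]
tcp_rot: [-3.141, -0.262, 1.731]
ft_force: [-0.3, 0.4, 0.4]
opening: 0.007
```

>>> carry_out --pt "0.006 0.001 0 0 0 0" --pt "0 0 0 0 0 0"

```text
t: 12.95
eef_pos: [563.0, 75.5, 39.0]
tcp_rot: [-3.141, -0.262, 1.73]
ft_force: [0.1, 0.6, -0.6]
opening: 0.004
```

>>> carry_out --pt "0.003 0.0005 0 0 0 0" --pt "0 0 0 0 0 0"

```text
t: 13.15
eef_pos: [565.3, 76.2, 39.0]
tcp_rot: [-3.141, -0.262, 1.73]
ft_force: [-0.3, 0.2, 0.3]
opening: 0.007
```

>>> carry_out --pt "0.003 0.0005 0 0 0 0" --pt "0 0 0 0 0 0"

```text
t: 13.35
eef_pos: [568.2, 76.9, 39.0]
tcp_rot: [-3.141, -0.262, 1.73]
ft_force: [-0.4, 0.1, 0.3]
opening: 0.003
```

>>> carry_out --pt "0.003 0.0005 0 0 0 0" --pt "0 0 0 0 0 0"

```text
t: 13.55
eef_pos: [571.2, 77.5, 39.0]
tcp_rot: [-3.141, -0.262, 1.73]
ft_force: [-1.0, 0.0, -0.2]
opening: 0.005
```

>>> carry_out --pt "0.002 0.0003 0 0 0 0" --pt "0 0 0 0 0 0"

```text
t: 13.75
eef_pos: [573.1, 77.8, 39.0]
tcp_rot: [-3.141, -0.262, 1.73]
ft_force: [-0.4, 0.2, 0.8]
opening: 0.006
```

>>> carry_out --pt "0.002 0.0003 0 0 0 0" --pt "0 0 0 0 0 0"

```text
t: 13.95
eef_pos: [575.1, 78.1, 39.0]
tcp_rot: [-3.141, -0.262, 1.73]
ft_force: [-1.1, 0.9, -0.2]
opening: 0.002
```

>>> carry_out --pt "0.002 0.0003 0 0 0 0" --pt "0 0 0 0 0 0"

```text
t: 14.15
eef_pos: [575.9, 78.4, 38.9]
tcp_rot: [-3.138, -0.262, 1.73]
ft_force: [-4.8, -2.6, 2.4]
opening: 0.0
```

>>> carry_out --pt "0.002 0.0003 0 0 0 0" --pt "0 0 0 0 0 0"

```text
t: 14.35
eef_pos: [575.9, 78.5, 38.9]
tcp_rot: [-3.134, -0.263, 1.73]
ft_force: [-15.3, -7.1, 9.5]
opening: 0.001
```

>>> carry_out --pt "0.002 0.0003 0 0 0 0" --pt "0 0 0 0 0 0"

```text
t: 14.55
eef_pos: [575.9, 78.5, 38.9]
tcp_rot: [-3.13, -0.264, 1.73]
ft_force: [-26.9, -12.2, 16.2]
opening: 0.002
```

>>> carry_out --pt "0.002 0.0003 0 0 0 0" --pt "0 0 0 0 0 0"

```text
t: 14.75
eef_pos: [575.9, 78.5, 38.9]
tcp_rot: [-3.126, -0.265, 1.73]
ft_force: [-36.6, -18.3, 25.3]
opening: 0.001
```

>>> carry_out --pt "-0.02 -0.003 0 0 0 0" --pt "0 0 0.04 0 0 0" --pt "0 0 0.035 0 0 0" --pt "0.02 0.003 0 0 0 0" --pt "0.02 0.003 0 0 0 0" --pt "0.019 0.002 0 0 0 0" --pt "0 0 0 0 0 0" --pt "0 0 0 0 0 0"

```text
t: 15.55
eef_pos: [621.2, 84.4, 113.6]
tcp_rot: [-3.139, -0.262, 1.73]
ft_force: [0.0, -0.1, 0.5]
opening: 0.008
```

>>> carry_out --pt "0 0 -0.008 0 0 0" --pt "0 0 -0.004 0 0 0" --pt "0 0 0 0 0 0"

```text
t: 15.85
eef_pos: [621.1, 84.2, 101.2]
tcp_rot: [-3.139, -0.262, 1.73]
ft_force: [0.0, 0.2, 0.5]
opening: 0.006
```

>>> carry_out --pt "0 0 -0.003 0 0 0" --pt "0 0 0 0 0 0"

```text
t: 16.05
eef_pos: [621.7, 84.3, 98.7]
tcp_rot: [-3.14, -0.262, 1.73]
ft_force: [0.0, 0.4, -0.1]
opening: 0.004
```

>>> carry_out --pt "0 0 -0.003 0 0 0" --pt "0 0 0 0 0 0"

```text
t: 16.25
eef_pos: [621.7, 84.3, 95.7]
tcp_rot: [-3.14, -0.262, 1.73]
ft_force: [0.6, -0.7, 0.6]
opening: 0.005
```

```bash
python3 - <<'E'
from h import *
s=env.state();print(s["t"],s["eef_pos"],np.degrees(s["tcp_rot"]),s["ft_force"])
p=env.read_camera("wrist")
cv2.imwrite("pics/w6.png",p["color"][:,:,::-1])
E
```

```text
16.25 [621.69968845  84.31922616  95.71827359] [-179.91284181  -15.0035196    99.12454572] [ 0.5679105  -0.69795393  0.57408122]
```

View pics/w6.png

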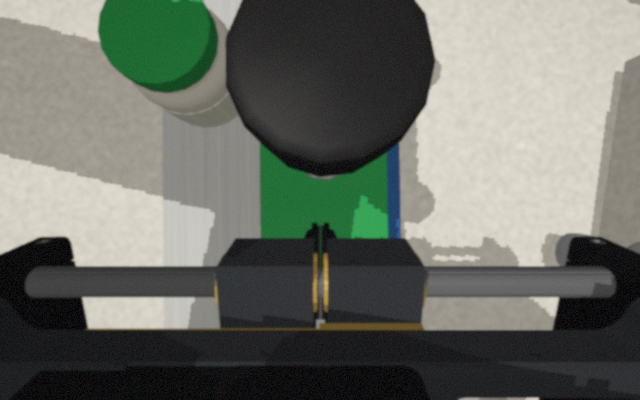

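>>> carry_out --pt "0 0 -0.003 0 0 0" --pt "0 0 0 0 0 0"

```text
t: 16.5
eef_pos: [621.7, 84.3, 92.7]
tcp_rot: [-3.14, -0.262, 1.73]
ft_force: [-1.0, 0.5, -0.3]
opening: 0.007
```

>>> carry_out --pt "0 0 -0.002 0 0 0" --pt "0 0 0 0 0 0"

```text
t: 16.7
eef_pos: [621.9, 84.3, 90.9]
tcp_rot: [-3.141, -0.262, 1.73]
ft_force: [-0.4, 0.8, 1.5]
opening: 0.001
```

>>> carry_out --pt "0 0 -0.002 0 0 0" --pt "0 0 0 0 0 0"

```text
t: 16.9
eef_pos: [622.1, 84.3, 90.3]
tcp_rot: [3.142, -0.262, 1.73]
ft_force: [-2.7, -0.7, 13.0]
opening: 0.001
```

>>> carry_out --pt "0 0 -0.002 0 0 0" --pt "0 0 0 0 0 0"

```text
t: 17.1
eef_pos: [622.3, 84.3, 89.8]
tcp_rot: [3.14, -0.262, 1.731]
ft_force: [-7.5, -2.2, 26.7]
opening: 0.004
```

>>> carry_out --pt "0 0 -0.002 0 0 0" --pt "0 0 0 0 0 0"

```text
t: 17.3
eef_pos: [622.4, 84.2, 89.5]
tcp_rot: [3.139, -0.262, 1.731]
ft_force: [-12.0, -4.4, 42.1]
opening: 0.002
```

>>> carry_out --pt "0 0 0.04 0 0 0" --pt "0 0 0.045 0 0 0" --pt "0 0 0.045 0 0 0" --pt "0 0 0.035 0 0 0" --pt "-0.003 0.019 0 0 0 0" --pt "-0.003 0.019 0 0 0 0" --pt "-0.003 0.019 0 0 0 0" --pt "0 0 0 0 0 0" --pt "0 0 0 0 0 0"

```text
t: 18.2
eef_pos: [612.6, 141.5, 249.4]
tcp_rot: [-3.14, -0.262, 1.731]
ft_force: [-0.9, 0.2, -0.6]
opening: 0.005
```

```bash
python3 - <<'E'
from h import *
s=env.state();print(s["t"],s["eef_pos"],np.degrees(s["tcp_rot"]),s["ft_force"])
p=env.read_camera("wrist");q=env.read_camera("scene")
a=p["color"][:,:,::-1]; b=cv2.resize(q["color"][180:290,230:390,::-1],(582,400),interpolation=cv2.INTER_CUBIC)
cv2.imwrite("pics/w7.png",cv2.resize(np.vstack([a[:,29:611],b]),(436,600)))
E
```

```text
18.2 [612.5954202  141.54923005 249.37231496] [-179.88780688  -14.99524952   99.17223119] [-0.85266659  0.16597392 -0.60326799]
```

View pics/w7.png

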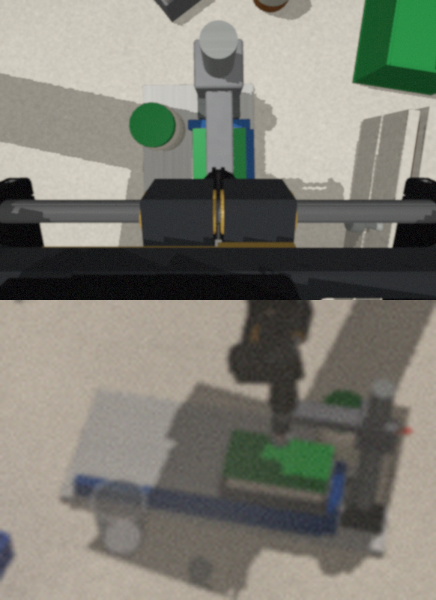

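>>> carry_out --pt "0 0 -0.006 0 0 0" --pt "0 0 -0.004 0 0 0" --pt "0 0 -0.003 0 0 0" --pt "0 0 -0.003 0 0 0" --pt "0 0 -0.003 0 0 0" --pt "0 0 -0.003 0 0 0" --pt "0 0 0 0 0 0"

```text
t: 19.0
eef_pos: [612.9, 141.3, 227.8]
tcp_rot: [-3.14, -0.262, 1.73]
ft_force: [-0.4, 0.4, 0.9]
opening: 0.006
```

>>> carry_out --pt "0 0 -0.002 0 0 0" --pt "0 0 -0.003 0 0 0" --pt "0 0 -0.003 0 0 0" --pt "0 0 -0.003 0 0 0" --pt "0 0 -0.003 0 0 0" --pt "0 0 -0.002 0 0 0" --pt "0 0 0 0 0 0"

```text
t: 19.7
eef_pos: [612.9, 141.3, 212.1]
tcp_rot: [-3.141, -0.262, 1.73]
ft_force: [0.6, 0.2, 3.3]
opening: 0.008
```

>>> carry_out --pt "0 0 -0.003 0 0 0" --pt "0 0 -0.003 0 0 0" --pt "0 0 -0.003 0 0 0" --pt "0 0 -0.003 0 0 0"

```text
t: 20.1
eef_pos: [613.0, 141.3, 200.3]
tcp_rot: [-3.141, -0.262, 1.73]
ft_force: [-0.1, -1.1, 5.5]
opening: 0.007
```

>>> carry_out --pt "0 0 -0.003 0 0 0" --pt "0 0 -0.003 0 0 0" --pt "0 0 -0.003 0 0 0" --pt "0 0 0 0 0 0"

```text
t: 20.5
eef_pos: [612.9, 141.3, 190.9]
tcp_rot: [-3.141, -0.262, 1.73]
ft_force: [-0.4, -0.0, 1.8]
opening: 0.004
```

```bash
python3 - <<'E'
from h import *
s=env.state();print(s["t"],s["eef_pos"],s["ft_force"])
q=env.read_camera("scene")
for l in("knob","foot","cassette"): print(l,env.search_frame(l,q)[:2])
b=cv2.resize(q["color"][195:275,285:385,::-1],(800,600),interpolation=cv2.INTER_CUBIC)
b=cv2.convertScaleAbs(b,alpha=1.8)
cv2.imwrite("pics/s8.png",b)
E
```

```text
20.5 [612.91088986 141.31235797 190.94655524] [-0.38728014 -0.01733913  1.79179295]
knob [{'point': [617.7, 195.4, 156.7], 'score': 0.84}]
foot []
cassette [{'point': [640.5, 135.2, 85.5], 'score': 0.76}]
```

View pics/s8.png

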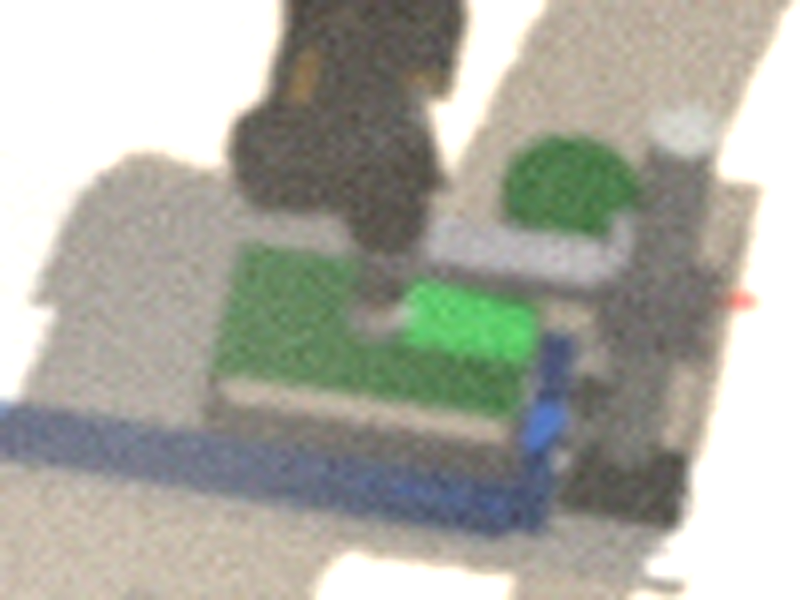

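>>> carry_out --pt "0 0 -0.0015 0 0 0" --pt "0 0 -0.0015 0 0 0" --pt "0 0 -0.0015 0 0 0"

```text
t: 21.0
eef_pos: [612.9, 141.3, 186.7]
tcp_rot: [-3.141, -0.262, 1.73]
ft_force: [-0.5, -0.5, 5.1]
opening: 0.004
```

>>> carry_out --pt "0 0 -0.0015 0 0 0" --pt "0 0 -0.0015 0 0 0" --pt "0 0 -0.0015 0 0 0"

```text
t: 21.3
eef_pos: [612.9, 141.3, 182.4]
tcp_rot: [-3.141, -0.262, 1.73]
ft_force: [-1.3, -0.5, 8.3]
opening: 0.005
```

>>> carry_out --pt "0 0 -0.0015 0 0 0" --pt "0 0 -0.0015 0 0 0" --pt "0 0 -0.0015 0 0 0" --pt "0 0 0 0 0 0"

```text
t: 21.7
eef_pos: [612.9, 141.3, 177.9]
tcp_rot: [-3.141, -0.262, 1.73]
ft_force: [-1.7, -0.9, 6.9]
opening: 0.004
```

>>> carry_out --pt "0 0 -0.001 0 0 0" --pt "0 0 0 0 0 0" --pt "0 0 0 0 0 0"

```text
t: 22.0
eef_pos: [612.9, 141.3, 177.1]
tcp_rot: [-3.141, -0.262, 1.73]
ft_force: [-1.6, -1.2, 6.4]
opening: 0.004
```

>>> carry_out --pt "0 0 0.006 0 0 0" --pt "0 0 0.03 0 0 0" --pt "0 0 0.045 0 0 0" --pt "0 0 0.045 0 0 0" --pt "0.006 -0.04 0.0 0 0 0" --pt "0.007 -0.045 0 0 0 0" --pt "0.007 -0.045 0 0 0 0" --pt "0.007 -0.045 0 0 0 0" --pt "0.007 -0.045 0 5 0 0" --pt "0 -0.03 -0.04 8 1.3 0" --pt "0 0 -0.04 8 1.3 0" --pt "0 0 -0.04 8 1.3 0"

```text
t: 23.2
eef_pos: [646.9, -110.2, 181.8]
tcp_rot: [3.124, -0.777, 1.735]
ft_force: [0.3, -0.3, 0.3]
opening: 0.005
```

>>> carry_out --pt "0 0 -0.03 8 1.3 0" --pt "0 0 -0.03 8 1.3 0" --pt "0 0 0 0 0 0" --pt "0 0 0 0 0 0"

```text
t: 23.6
eef_pos: [646.9, -109.0, 122.1]
tcp_rot: [3.128, -1.053, 1.734]
ft_force: [-0.3, 0.0, 1.5]
opening: 0.006
```

```bash
python3 - <<'E'
from h import *
s=env.state();print(s["t"],s["eef_pos"],np.degrees(s["tcp_rot"]))
p=wristT(env.read_camera("wrist"),s)
print(p["T"][:3,3],proj(p,[[613.8,131.8,177],[613.8,131.8,90],[613.8,131.8,112]]))
for l in("knob","foot","cassette"): print(l,env.search_frame(l,p)[:1])
c=p["color"]; cv2.imwrite("pics/w9_full.png",c[:,:,::-1])
u,v=proj(p,[[613.8,131.8,110]])[0].astype(int)
r=c[max(0,v-80):v+80,max(0,u-100):u+100,::-1]
if r.size:
  cv2.imwrite("pics/w9.png",cv2.resize(r,None,fx=4,fy=3.75,interpolation=cv2.INTER_CUBIC))
E
```

```text
23.6 [ 646.94779398 -108.95047856  122.08581772] [179.1992485  -60.32877624  99.35500755]
[ 663.14330271 -220.53622509  265.15609686] [[323.50005762   7.17218499]
 [322.40867278  92.23592234]
 [322.65033027  73.40087089]]
knob [{'point': [613.6, 120.0, 150.0], 'score': 0.57}]
foot [{'point': [622.8, 118.4, 96.7], 'score': 0.55}]
cassette [{'point': [625.2, 69.4, 72.9], 'score': 0.58}]
```

View pics/w9.png

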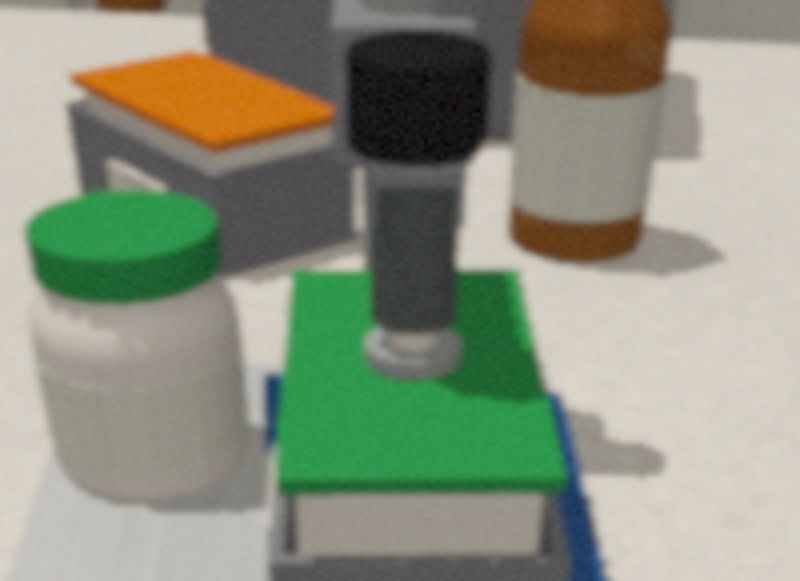

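```bash
python3 - <<'E'
from h import *
s=env.state();ps=[env.read_camera("wrist") for _ in range(8)]
p=wristT(ps[0],s); I=np.mean([x["color"].astype(float) for x in ps],0)
a=np.array([613.8,131.8]); cam=p["T"][:2,3]; n=(cam-a)/np.linalg.norm(cam-a)
u0=int(proj(p,[[*a,110]])[0,0])
for v in range(0,105): print(v,I[v,u0+1:u0+5].mean(0).round().astype(int).tolist(),end="; " if v%4<3 else "\n")
P=lambda r,z: proj(p,[[*(a+n*r),z]])[0,1].round(2)
for zl in(86,88,90):
  print(zl,"foot bot front",P(14,zl),"foot top front",P(14,zl+6))
for z in range(96,112,2): print(z,"barrel bottom front",P(12,z))
for k in range(173,184,2): print(k,"knob top front/back, bottom front",P(18,k),P(-18,k),P(18,k-25))
# lid near edge row & far
R=np.array([[np.cos(.168),-np.sin(.168)],[np.sin(.168),np.cos(.168)]])
for z in(84,86,88,90): print(z,proj(p,[[*(a+R@[0,-67]),z],[*(a+R@[0,67]),z]])[:,1])
g=(I[:,:,1]-I[:,:,0]>25);col=g[:,u0-20];print("green rows",np.where(col)[0][[0,-1]], np.where(g[:,u0+20])[0][[0,-1]])
E
```

```text
0 [104, 106, 103]; 1 [104, 106, 102]; 2 [104, 106, 103]; 3 [104, 106, 103]
4 [104, 106, 104]; 5 [110, 111, 110]; 6 [122, 122, 122]; 7 [130, 130, 131]
8 [126, 126, 127]; 9 [110, 110, 111]; 10 [85, 85, 86]; 11 [60, 60, 60]
12 [43, 43, 43]; 13 [33, 34, 33]; 14 [33, 34, 34]; 15 [34, 34, 33]
16 [34, 33, 33]; 17 [34, 34, 34]; 18 [35, 35, 35]; 19 [34, 33, 33]
20 [31, 31, 31]; 21 [30, 29, 30]; 22 [26, 26, 25]; 23 [24, 24, 24]
24 [22, 22, 22]; 25 [23, 22, 22]; 26 [24, 22, 23]; 27 [21, 19, 20]
28 [22, 20, 21]; 29 [22, 21, 21]; 30 [22, 22, 22]; 31 [23, 22, 23]
32 [23, 22, 23]; 33 [22, 22, 21]; 34 [21, 21, 21]; 35 [22, 22, 21]
36 [22, 21, 21]; 37 [23, 22, 22]; 38 [22, 23, 23]; 39 [21, 21, 21]
40 [22, 22, 21]; 41 [22, 22, 22]; 42 [22, 21, 21]; 43 [21, 22, 22]
44 [24, 25, 24]; 45 [34, 36, 34]; 46 [53, 54, 53]; 47 [76, 77, 75]
48 [90, 91, 89]; 49 [94, 95, 94]; 50 [91, 92, 92]; 51 [83, 85, 85]
52 [75, 76, 76]; 53 [64, 67, 66]; 54 [60, 63, 62]; 55 [59, 61, 61]
56 [59, 61, 60]; 57 [58, 61, 60]; 58 [59, 61, 60]; 59 [59, 61, 60]
60 [59, 62, 61]; 61 [59, 62, 61]; 62 [58, 61, 60]; 63 [59, 62, 61]
64 [59, 
[... 880 characters left out ...]
 95.32
98 barrel bottom front 93.64
100 barrel bottom front 91.94
102 barrel bottom front 90.24
104 barrel bottom front 88.51
106 barrel bottom front 86.78
108 barrel bottom front 85.03
110 barrel bottom front 83.27
173 knob top front/back, bottom front 21.74 10.64 49.21
175 knob top front/back, bottom front 19.4 8.44 47.12
177 knob top front/back, bottom front 17.05 6.23 45.01
179 knob top front/back, bottom front 14.68 3.99 42.88
181 knob top front/back, bottom front 12.28 1.74 40.74
183 knob top front/back, bottom front 9.86 -0.53 38.58
84 [131.88246345  75.31414123]
86 [130.19571097  73.82108189]
88 [128.49486227  72.31833941]
90 [126.7797399   70.80581931]
green rows [ 74 133] [ 75 133]
```

```bash
python3 -c "
from cell import env
s=env.state();print(s['t'],s['ft_force']);env.job_done()"
```

```text
24.2 [ 0.27177691 -0.45564714 -1.17260189]
the job is handed in; nothing more can be done
```

The job is handed in at 24.2 s of the 64 s allowed. The cassette is home against both fences and the foot rests on its lid; no verdict was reported.

- **Cassette:** I pinched the shell near its -y end and slid it along the plate to the fences, never lifting it. I then released it and pressed on its -y and -x faces in turn. In both directions it would not move further (35 N and 37 N).
- **Lid height:** I touched the lid with the closed fingers, which put it at about 90 mm in tool height. I stepped too far on that touch and reached 42 N. That is over the 40 N limit set for the arm or gripper body, though it was the fingertips that touched. The lid or fingers gave less than 1 mm.
- **Gauge:** I pressed the knob down slowly to a tool height of 177 mm and retreated. The force on the tool stayed below about 9 N at the readings.
- **Last checks:** The last wrist picture shows the foot on the lid with white stem visible and no red.
    - **Stem from edge positions:** knob-to-foot distance is about 86 to 88 mm, which puts the stem 7 to 9 mm in.
    - **Stem by eye:** my rougher reading of the picture gave 10 to 11 mm. Both are inside the 4 to 13 mm allowed.
    - **Lid height by camera:** estimates of 82 to 88 mm were a few mm below the 90 mm touch reading. I used the touch reading, since it shares the knob's reference.
    - **Not measured:** I did not measure bystander positions again. The jar, amber cassette and syrup bottle look undisturbed in the last picture; the others were not rechecked.

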